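Clip a specimen plate onto the transmitted-light stage

ROBOT

A 7-joint arm with a two-finger parallel gripper is mounted at the origin on a cart in front of the work surface, level with it; the furniture and walls round the work are solid. World frame = base frame: x ahead of the robot, y to its left, z up, the work surface at z = 0. Lengths are in m, angles in rad, forces in N, time in s.
With the tool pointing down it reaches from about 0.4 to 0.85 m from the base axis. Payload 4.4 kg.
Tool frame: the origin (TCP) lies between the finger pads; the fingertips stand 25 mm ahead of it and the grasp point (between the pads) lies 6 mm ahead of it (robot.tips_ahead is the distance from the TCP to the fingertips, in m); z points along the fingers, y is the line along which they close (so a half turn about z gives the same grasp; the last joint's range is limited). The gripper opens to 94 mm and grips with 3 to 60 N. Pads are 16 mm wide; open, the fingers measure 119 mm over their backs; the gripper's body (75 mm by 177 mm) begins 78 mm behind the grasp point.
Start: joints at [1.098, 0.628, 0.038, 1.517, -0.027, 0.996, -0.02], TCP at [0.257, -0.597, 0.23] pointing down, gripper open.
Joint ranges: [-3.06, 3.06], [-0.37, 2.12], [-1.25, 1.32], [0.18, 2.47], [-1.1, 4.24], [0.23, 1.98], [-2.94, 2.94]. Speed limits (rad/s): [2.57, 2.57, 3.14, 3.14, 3.14, 3.14, 3.14].

INTERFACE

Orientations are given as a rotation vector (axis times angle).
In Python, from cell import robot gives the robot as it stands.
- The arm moves only by the tool jog_arm, never from a script. Its argument "moves" is a list of rows, each a list of 5 numbers: the shift along the world's x, y, z in cm, then the turn about the world's z in rad, then the opening, from 0 (shut) to 1 (fully open). A call has 1 to 12 rows; each row shifts and turns the commanded pose from where the row before left it; what a row does not reach is not made up. A row lasts 1/12 s, in which the tool goes at most 41.7 mm and 7.16 degrees, less where a joint would pass 70% of its speed; a pose out of reach is approached as far as the arm can. A call is refused whole if a number of a shift passes 4.17 or a number of a turn 0.125, either way. A call with a gripper value outside its range is refused whole. The fingers move at their own pace and stop on an object; "grip_force" is the grip in N (left out, the last holds). Time passes only in rows, so rows that do not move let the fingers close. It gives the time, the measured TCP pose, the force, the opening and the grip force at its end, in the units of the state.
- robot.state(): the state, without advancing time (a new reading comes with each control period).
- robot.camera(name): name is "scene" or "side" or "wrist"; returns a dict with "img" (400x640x3 uint8, red, green, blue), "range_z" (400x640 float32, m along the optical axis (not along the pixel's ray), 0 where there is no reading), "K" (3x3 intrinsics, pixels), "k1" (the pictures are not rectified: a ray, as slopes to the right and down, at radius r is drawn at 1 + k1 r^2 times it, then the intrinsics apply), "rvec" (rotation vector, rad) and "tvec" (3), from world to camera coordinates, as OpenCV has them. Camera axes: x right, y down, z forward; pixel columns grow to the right and rows downward; lengths in m; the calibration is good to about 2 mm. A picture is of the moment at which its call begins.
- robot.sign_off(): hands the job in; it is judged then, once.
Trained networks look in the newest picture that a camera, given by its name, has taken for a name from the list of things; names that differ only in an ending like _2 or _b are one class to them, and where a whole thing is asked for, a point or a joint stands for the part that bears it (a point fixed in the world has none). Each returns a list of dicts, best first, with "p" (0 to 1); they miss things now and then, are a little off and sometimes report something else, mostly with a low value. They report only what shows in the picture. A call takes as long as a camera call.
- robot.spot_in(camera, label): "bbox" ([left, top, right, bottom] in pixels, round what is visible of it).
The state is a dict: "t": time; "q": joint angles; "qd": joint speeds; "effort": joint torques, N m; "ee_pos": TCP position; "eef_rot": TCP orientation; "wrist_force": force on the tool from outside, world axes, zero at the start; "ft_torque": the same for the moment, N m; "opening": finger opening in m; "finger_force": force on a finger pad.
Only numpy, scipy, OpenCV 4.12 (cv2) and the standard library are available. Lean on these libraries where they do the work, as an engineer would, in place of code of your own. Each camera call takes 0.05 s, during which the arm holds its last target. There are 200 camera calls.

TASK

Get the blue-tagged specimen plate ready for imaging: swing the spring clip on the light stage out to the side, well clear of where the plate goes, lay the blue-tagged plate flat on the stage with its edges up against the three locating pins, then swing the clip back so that its white foot presses on the aluminium rim at the end of the plate, not on the glass. Keep the plate level, leave it up against the pins, and do not disturb the orange-tagged plate, the jars or the tweezers.

Things in the scene. Friction and masses are not known exactly. Their poses are not given: they have to be found in the camera images.
- stage: Transmitted-light stage, fixed to the bench: white base 150 (x) x 200 (y) x 44 mm high with a black flat top (the bed, 44 mm above the bench). Origin: centre of its underside; x points away from its front panel (dimmer knob), y to the left seen from the front, z up. It can stand anywhere within some cm and be turned.
- stage_seat (a point): Point on the bed where the centre of the plate's underside lies when seated against all three pins (plate 50 mm along stage x, 110 mm along y); axes as the stage's. Pins: steel, 8 mm diameter, 7 mm high, centres at (+29, -38), (+29, +38), (0, +59) mm from here in stage x, y: two touch the rear long edge, one the left end.
- clip_pivot (a point): Centre of the clip's pivot screw at bed height, fixed to the stage at (+65, -105) mm from stage_seat in stage x, y. Boss, hub and screw are 20 mm across and stand 26 mm above the bed.
- clip (a joint): Angle q of the swing clip about its vertical pivot screw, rad, -0.4 to 1.3. At 0 it points along stage -x, clear of the plate; grows clockwise seen from above, in over the seat. Foot at clip_pivot + 85 mm*(-cos q, sin q) in stage x, y. Below 0.3 it is clear; it meets the seated plate's edge at about 0.5; from 0.66 to 1.0 the foot is on the end rim. Stays where left; friction 0.6 N at the knob.
- clip_knob (a point): Middle of the clip's upright red fluted thumb knob (14 mm diameter, 26 mm high), above the foot. At rest the knob spans 20 to 46 mm above the bed and this point is 36 mm above it; the steel leaf under it (14 mm wide, from hub to knob) has its top 19 mm above the bed. The knob may be gripped or pushed sideways.
- clip_foot (a point): Lowest point of the clip's white nylon ball foot (ball radius 9 mm). Unloaded it hovers 7.5 mm above the bed, 2.5 mm below the top of a seated plate.
- clip_leaf: The spring leaf with foot and knob. It flexes up about the hub: the foot may be lifted up to 13 mm; it is preloaded with about 1.5 N down at the foot and stiffens by 0.2 N per mm. The ball rides up over the plate's edge when swung on, pushing the plate towards the pins.
- plate_blue: The specimen plate to load: aluminium frame 50 (x) x 110 (y) x 10 mm, 0.08 to 0.15 kg, with a 34 x 58 mm glass window in the middle and a solid 26 mm wide rim at each end; blue tag on its +y end. Origin: centre of its underside, z up. Lies flat on the bench at the start. May be seated either way round.
- plate_orange: Bystander: a like plate with an orange tag; leave it where it is. The two plates may start in each other's places.
- jar_a: Bystander: sample jar, white lid, 52 mm diameter, 62 mm high, behind the plates.
- jar_b: Bystander: sample jar, blue lid, 52 mm diameter, 62 mm high, behind the plates.
- tweezers: Bystander: steel tweezers 115 mm long, lying to the right of the stage.

How it is judged:
On the way, in this order (a step that is already met when the one before it is completed fails the run):
1. the clip is swung clear of the seat (below 0.3 rad) (value of joint clip below 0.3 rad), for 0.2 s.
2. the blue-tagged plate lies flat on the bed against the pins (within 3 mm and 0.05 rad of seated) with the clip still clear (value of joint clip below 0.42 rad and horizontal distance between plate_blue and stage_seat below 0.003 m and angle between the y axis of plate_blue and the y axis of stage, either way round below 0.05 rad and z of plate_blue in the frame of stage_seat below 0.002 m and angle between plate_blue's own z axis and vertical below 0.04 rad), for 0.2 s.
At the end, for the whole second after the job is handed in: The blue-tagged plate lies flat and still on the bed against the three pins (its centre within 3 mm of the seat, square within 0.05 rad), and the clip, at 0.62 to 1.05 rad, presses with its foot on the aluminium end rim with more than 0.7 N (value of joint clip between 0.62 and 1.05 rad and contact force between clip_leaf and plate_blue above 0.7 N and horizontal distance between plate_blue and stage_seat below 0.003 m and angle between the y axis of plate_blue and the y axis of stage, either way round below 0.05 rad and z of plate_blue in the frame of stage_seat below 0.002 m and angle between plate_blue's own z axis and vertical below 0.04 rad and linear speed of plate_blue below 0.01 m/s and velocity of joint clip between -0.05 and 0.05 rad/s); the robot touches nothing.
It fails at once if the blue-tagged plate is tipped by more than 0.5 rad (angle between plate_blue's own z axis and vertical above 0.5 rad).
It fails at once if the orange-tagged plate is moved by more than 15 mm (distance of plate_orange from where it was at the start of the episode above 0.015 m).
It fails at once if a jar or the tweezers is moved by more than 20 mm (distance of any of jar_a, jar_b, tweezers from where it was at the start of the episode above 0.02 m).
It also fails if it takes over 64 s, if anything falls off the work surface, if the arm or the gripper's body presses on something with over 40 N, if the wrist force passes 120 N, or if a joint passes its speed limit or range.

## Working session

There is one attempt and no reset: what is moved stays moved. The work goes in short steps, Python scripts to look and compute and a tool call to move; the robot and the scene stay as the last step left them, time stands still between calls to the robot, and variables do not carry over. Pictures are saved under pics/ and viewed, at most 10 in all, crops included, and the job is handed in when it is done.

Besides the shell and the picture viewer there is one more tool, called after ">>>" in YAML: its name, and indented under it one key for each argument. jog_arm: Moves the arm, as the interface text tells. Its arguments: {"type":"object","properties":{"moves":{"type":"array","items":{"type":"array","items":{"type":"number"}}},"grip_force":{"type":"number"}},"required":["moves"]}

```bash
mkdir -p pics; ls
cat > h.py <<'E'
import numpy as np, cv2
from cell import robot
def save(c,n): cv2.imwrite(f'pics/{n}.png',cv2.cvtColor(c['img'],cv2.COLOR_RGB2BGR))
def cloud(c):
    h,w=c['range_z'].shape; K=np.array(c['K'],float)
    u,v=np.meshgrid(np.arange(w),np.arange(h))
    xd=(u-K[0,2])/K[0,0]; yd=(v-K[1,2])/K[1,1]
    x,y=xd.copy(),yd.copy()
    for _ in range(15):
        s=1+c['k1']*(x*x+y*y); x,y=xd/s,yd/s
    z=c['range_z']; P=np.stack([x*z,y*z,z],-1)
    R=cv2.Rodrigues(np.array(c['rvec'],float))[0]
    W=(P-np.array(c['tvec']))@R; W[z<=0]=np.nan
    return W
def proj(c,p):
    R=cv2.Rodrigues(np.array(c['rvec'],float))[0]; q=R@np.array(p)+np.array(c['tvec']); s=q[:2]/q[2]
    s=s*(1+c['k1']*(s@s)); K=np.array(c['K']); return K[0,0]*s[0]+K[0,2],K[1,1]*s[1]+K[1,2]
E
python3 - <<'E'
from h import *
for n in ['scene','side','wrist']:
    c=robot.camera(n); save(c,n+'0'); W=cloud(c); np.savez(n+'0.npz',W=W,img=c['img'])
    for l in ['stage','clip_knob','plate_blue','plate_orange','jar_a','tweezers']:
        for d in robot.spot_in(n,l)[:2]:
            b=np.array(d['bbox']).astype(int); u,v=(b[0]+b[2])//2,(b[1]+b[3])//2
            print(n,l,round(d['p'],2),b,np.nanmedian(W[v-2:v+3,u-2:u+3].reshape(-1,3),0).round(3))
s=robot.state();print(s['t'],s['ee_pos'],s['eef_rot'])
E
```

```text
pics
scene stage 0.57 [292 198 403 301] [0.439 0.156 0.044]
scene clip_knob 0.59 [347 197 367 234] [0.489 0.095 0.063]
scene plate_blue 0.91 [208 256 262 308] [0.519 0.379 0.007]
scene plate_blue 0.65 [351 196 369 233] [0.493 0.087 0.061]
scene plate_orange 0.67 [245 299 302 353] [0.392 0.362 0.006]
scene plate_orange 0.53 [347 199 368 233] [0.487 0.096 0.063]
scene jar_a 0.89 [222 187 247 218] [0.668 0.297 0.061]
scene jar_a 0.82 [178 211 205 247] [0.651 0.407 0.062]
scene tweezers 0.4 [415 210 418 213] [ 0.461 -0.063  0.001]
side stage 0.89 [280 198 393 294] [0.438 0.138 0.044]
side clip_knob 0.46 [345 201 356 237] [0.485 0.09  0.062]
side plate_blue 0.88 [197 230 251 275] [0.525 0.371 0.006]
side plate_orange 0.57 [213 278 269 324] [0.391 0.361 0.007]
side jar_a 0.85 [186 185 208 217] [0.648 0.402 0.055]
side jar_a 0.57 [232 169 256 203] [0.662 0.289 0.051]
side tweezers 0.6 [213 277 269 327] [0.39  0.362 0.008]
side tweezers 0.58 [424 200 433 212] [ 0.506 -0.12   0.002]
1.05 [ 0.2572158  -0.59695234  0.23045231] [-3.07681083e+00 -6.34494274e-01 -7.13584667e-05]
```

Run:
```python
import cv2
a=cv2.imread('pics/scene0.png')[170:370,160:450]
cv2.imwrite('pics/v1.png',cv2.resize(a,None,fx=2.7,fy=2.7,interpolation=cv2.INTER_CUBIC))
```

```text
(no output)
```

View pics/v1.png

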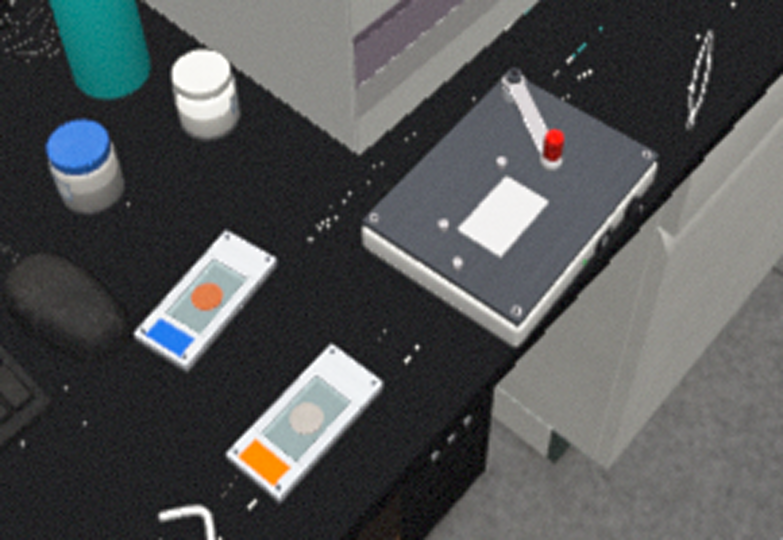

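The picture shows the blue-tagged plate at crop (205,300), the orange plate at (305,420), and the stage at (510,210). The stage's front panel faces right and down. The clip is in over the seat, with its red knob at (553,145). Next I fit the poses.

Run:
```python
from h import *
for n in ['scene0','side0']:
    d=np.load(n+'.npz'); W=d['W']; I=d['img'].astype(int)
    x,y,z=W[...,0],W[...,1],W[...,2]
    m=(abs(z-.044)<.005)&(x>.3)&(x<.62)&(y>-.05)&(y<.29)
    k,l,st,_=cv2.connectedComponentsWithStats(m.astype(np.uint8)); i=1+np.argmax(st[1:,4]); 
    r=cv2.minAreaRect(W[l==i][:,:2].astype(np.float32)*1000); print(n,'stage',r, np.nanmedian(z[l==i]))
    for nm,cx,cy in [('blue',.522,.376),('or',.391,.361)]:
        m=(np.hypot(x-cx,y-cy)<.075)&(z>.004)&(z<.02)&(I.max(2)>90)
        k,l,st,_=cv2.connectedComponentsWithStats(m.astype(np.uint8)); i=1+np.argmax(st[1:,4])
        print(nm,cv2.minAreaRect(W[l==i][:,:2].astype(np.float32)*1000),np.nanmedian(z[l==i]))
    m=(I[...,0]>120)&(I[...,1]<60)&(I[...,2]<60)&(z>.05)&(np.hypot(x-.49,y-.09)<.06)
    print('knob',np.nanmedian(W[m],0),m.sum(),np.nanmin(W[m],0),np.nanmax(W[m],0))
    # white window on bed & pins
    m=(I.min(2)>150)&(abs(z-.044)<.012)&(np.hypot(x-.44,y-.15)<.09)
    k,l,st,_=cv2.connectedComponentsWithStats(m.astype(np.uint8))
    for j in range(1,k):
        if st[j,4]>2: print(st[j,4],np.nanmedian(W[l==j],0).round(4),cv2.minAreaRect(W[l==j][:,:2].astype(np.float32)*1000) if st[j,4]>50 else '')
```

```text
scene0 stage ((458.04559326171875, 134.78268432617188), (147.0438232421875, 198.98158264160156), 18.443923950195312) 0.04357773840215694
blue ((523.0046997070312, 374.2822570800781), (52.42957305908203, 110.94756317138672), 23.401885986328125) 0.008787435088348108
or ((394.75054931640625, 361.25018310546875), (51.01093673706055, 110.5020523071289), 17.3593692779541) 0.008618879504257845
knob [0.4490136  0.10595192 0.08639364] 56 [0.4450382  0.09818322 0.06836652] [0.45748973 0.11086549 0.09079462]
10 [0.4786 0.1316 0.0509] 
521 [0.439  0.1596 0.0439] ((440.2972412109375, 158.88616943359375), (43.16901779174805, 67.15084838867188), 19.465770721435547)
78 [0.3798 0.1377 0.0345] ((381.073974609375, 133.1040496826172), (2.9992055892944336, 126.35269165039062), 18.531726837158203)
11 [0.4547 0.2034 0.0505] 
77 [0.4094 0.2228 0.034 ] ((415.26617431640625, 224.56996154785156), (89.10044860839844, 4.7439751625061035), 17.779788970947266)
11 [0.4206 0.2148 0.0507] 
side0 stage ((457.6019287109375, 133.00848388671875), (148.83746337890625, 199.1372528076172), 18.264101028442383) 0.04320157067876788
blue ((522.5202026367188, 372.746826171875), (53.6474609375, 110.57426452636719), 24.074846267700195) 0.007918217517867579
or ((394.21063232421875, 359.3673095703125), (53.32756423950195, 110.4207992553711), 17.61594009399414) 0.008116055152209315
knob [0.44711035 0.10455946 0.08349497] 32 [0.44412582 0.09873616 0.06871023] [0.45272567 0.1089463  0.09257107]
3 [0.5047 0.0935 0.0427] 
9 [0.479  0.1301 0.0494] 
501 [0.4387 0.158  0.0434] ((439.3792724609375, 156.86630249023438), (43.92578125, 67.71842193603516), 18.31917381286621)
9 [0.4545 0.2026 0.0496] 
9 [0.3993 0.0766 0.0344] 
12 [0.4354 0.23   0.0341] 
84 [0.3785 0.1397 0.0345] ((378.5945129394531, 138.20803833007812), (4.744384765625, 112.68160247802734), 18.13694953918457)
10 [0.4195 0.2133 0.0502] 
8 [0.4028 0.2187 0.0353] 
8 [0.3804 0.2115 0.0343]
```

Run:
```python
from h import *
W=np.load('scene0.npz')['W'].reshape(-1,3); W2=np.load('side0.npz')['W'].reshape(-1,3); W=np.vstack([W,W2])
m=(W[:,2]>.1)&(W[:,0]>.2)&(W[:,0]<.8)&(abs(W[:,1])<.5)&(W[:,2]<.6)
P=W[m]
for y0 in np.arange(-.5,.5,.1):
    q=P[(P[:,1]>=y0)&(P[:,1]<y0+.1)]
    if len(q): print(round(y0,1),len(q),'xmin',np.percentile(q[:,0],1).round(3),'z',q[:,2].min().round(2),q[:,2].max().round(2))
```

```text
-0.5 3169 xmin 0.728 z 0.1 0.36
-0.4 3679 xmin 0.654 z 0.1 0.4
-0.3 4793 xmin 0.634 z 0.1 0.43
-0.2 7363 xmin 0.518 z 0.18 0.43
-0.1 12981 xmin 0.511 z 0.1 0.43
-0.0 14906 xmin 0.55 z 0.1 0.43
0.1 17499 xmin 0.568 z 0.1 0.47
0.2 21412 xmin 0.565 z 0.1 0.43
0.3 2206 xmin 0.735 z 0.1 0.24
0.4 9609 xmin 0.776 z 0.1 0.38
```

>>> jog_arm:
  moves:
    - [3,2.6,0,0.12,0]
    - [3,2.6,0,0.12,0]
    - [3,2.6,0,0.12,0]
    - [3,2.6,0,0.12,0]
    - [3,2.6,0,0.12,0]
    - [3,2.6,0,0.12,0]
    - [0,4,0,0.12,0]
    - [0,4,0,0.12,0]
    - [0,4,0,0.12,0]
    - [0,4,0,0.12,0]
    - [0,4,0,0.12,0]
    - [0,4,0,0.12,0]

```text
t: 2.05
ee_pos: [0.437, -0.1992, 0.2308]
eef_rot: [1.887, 2.511, -0.0]
wrist_force: [1.0, 0.5, -0.5]
opening: 0.0174
finger_force: 0.0
```

>>> jog_arm:
  moves:
    - [0.1,2.8,0,0.12,0.45]
    - [0.1,2.8,0,0.12,0.45]
    - [0.1,2.8,0,0.12,0.45]
    - [0.1,2.8,0,0.12,0.45]
    - [0.1,2.8,0,0.12,0.45]
    - [0.1,2.8,0,0.12,0.45]
    - [0.1,2.8,0,0.12,0.45]
    - [0.1,2.8,0,0.12,0.45]
    - [0.1,2.8,0,0.12,0.45]
    - [0.1,2.8,0,0.12,0.45]
    - [0,1.9,-2,0.09,0.45]
    - [0,0,-2,0,0.45]

```text
t: 3.05
ee_pos: [0.4485, 0.1031, 0.1914]
eef_rot: [-0.007, 3.137, 0.007]
wrist_force: [0.2, -0.6, -0.0]
opening: 0.0421
finger_force: 0.0
```

Run:
```python
from h import *
c=robot.camera('wrist'); save(c,'w1'); W=cloud(c); I=c['img'].astype(int)
m=(I[...,0]>120)&(I[...,1]<70)&(I[...,2]<70)
print(m.sum(),np.nanmedian(W[m],0)); k=W[m&(W[...,2]>.085)]; print(len(k),k.mean(0) if len(k) else '')
c=robot.camera('scene'); save(c,'s1')
s=robot.state(); print(s['ee_pos'],s['eef_rot'],s['opening'])
```

```text
71 [0.44785772 0.10466635 0.08853275]
50 [0.4514759  0.10445579 0.08883303]
[0.44551934 0.0980733  0.18867438] [-4.60703211e-03 -3.13700319e+00  1.56576943e-03] 0.042327594911137335
```

View pics/w1.png

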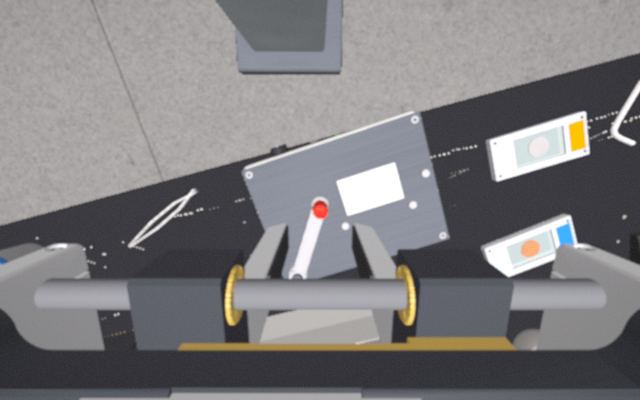

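The wrist view shows the red knob at pixel (320,210), just ahead of the open fingers. Next I lower the fork over it and swing the clip out.

>>> jog_arm:
  moves:
    - [0.6,0.6,-3,0,0.45]
    - [0,0,-3,0,0.45]
    - [0,0,-2,0,0.45]
    - [0,0,-1.2,0,0.45]
    - [0,-0.8,0,0,0.45]
    - [0,-0.8,0,0,0.45]
    - [0,-0.8,0,0,0.45]
    - [0,-0.8,0,0,0.45]
    - [0,-0.8,0,0,0.45]
    - [0,-0.8,0,0,0.45]
    - [0,-0.8,0,0,0.45]
    - [0,-0.8,0,0,0.45]

```text
t: 4.15
ee_pos: [0.454, 0.0392, 0.0989]
eef_rot: [0.008, 3.14, 0.001]
wrist_force: [0.7, 1.3, 0.6]
opening: 0.0424
finger_force: 0.5
```

>>> jog_arm:
  moves:
    - [0,0,0,0,0.45]
    - [0,0,0,0,0.45]
    - [0,0.8,0,0,0.45]
    - [0,0.5,1,0,0.45]
    - [0,0,3,0,0.45]
    - [0,0,3,0,0.6]
    - [0,0,3,0,0.8]

```text
t: 4.73
ee_pos: [0.4524, 0.0549, 0.2001]
eef_rot: [-0.002, -3.14, -0.002]
wrist_force: [0.3, 0.0, -0.7]
opening: 0.0523
finger_force: 0.0
```

```bash
cat > knob.py <<'E'
from h import *
P=np.array([.534,.079]); yaw=.322
for n in ['scene','wrist']:
    c=robot.camera(n); W=cloud(c); I=c['img'].astype(int)
    m=(I[...,0]>120)&(I[...,1]<70)&(I[...,2]<70)&(W[...,2]>.06)&(W[...,2]<.095)&(W[...,0]<.56)
    k=np.nanmedian(W[m],0); d=k[:2]-P; q=np.arctan2(-np.sin(yaw)*d[0]+np.cos(yaw)*d[1],-(np.cos(yaw)*d[0]+np.sin(yaw)*d[1]))
    print(n,m.sum(),k,'q',q)
s=robot.state(); print(s['t'],s['ee_pos'],s['eef_rot'],s['opening'],s['q'])
E
python3 knob.py
```

```text
scene 59 [0.45096497 0.05401167 0.08573198] q 0.02968355763365336
wrist 26 [0.44844575 0.05228653 0.08535634] q 0.019351880136506915
4.8333 [0.45565028 0.05553087 0.20274825] [4.33332073e-03 3.13365159e+00 2.59920892e-03] 0.059802427816573994 [ 0.35381318  0.48522461 -0.75549138  2.05474405  0.47835073  0.7711531
  0.87392109]
```

>>> jog_arm:
  moves:
    - [-0.5,2.8,0,-0.1,1]
    - [-0.5,2.8,0,-0.1,1]
    - [-0.5,2.8,0,-0.1,1]
    - [-0.5,2.8,0,-0.1,1]
    - [0,2.8,0,-0.1,1]
    - [0,2.8,0,-0.1,1]
    - [0,2.8,0,-0.1,1]
    - [0,2.8,0,-0.1,1]
    - [1,2.8,0,-0.1,1]
    - [2,2.8,0,-0.1,1]
    - [2.5,2.8,0,-0.1,1]
    - [3.4,1,0,-0.06,1]

```text
t: 5.83
ee_pos: [0.5184, 0.3784, 0.1987]
eef_rot: [-1.719, -2.624, -0.003]
wrist_force: [-0.1, 0.7, 0.2]
opening: 0.094
finger_force: 0.0
```

```bash
cat > pl.py <<'E'
from h import *
import sys
def rect(n,cx,cy,z0,z1,vis=90,r=.08):
    c=robot.camera(n); W=cloud(c); I=c['img'].astype(int); x,y,z=W[...,0],W[...,1],W[...,2]
    m=(np.hypot(x-cx,y-cy)<r)&(z>z0)&(z<z1)&(I.max(2)>vis)
    k,l,st,_=cv2.connectedComponentsWithStats(m.astype(np.uint8)); i=1+np.argmax(st[1:,4])
    return c,cv2.minAreaRect(W[l==i][:,:2].astype(np.float32)*1000),np.nanmedian(z[l==i])
if __name__=='__main__':
    c,r,z=rect('wrist',.523,.373,.004,.02); save(c,'w2'); print(r,z)
    s=robot.state(); print(s['t'],s['ee_pos'],s['eef_rot'],s['opening'])
E
python3 pl.py
```

```text
((523.3887329101562, 373.6171569824219), (49.950565338134766, 110.33345031738281), 23.780202865600586) 0.009660237441050072
5.8833 [0.52792182 0.37692529 0.19818805] [1.73158745 2.6192227  0.01156533] 0.09384312678771535
```

View pics/w2.png

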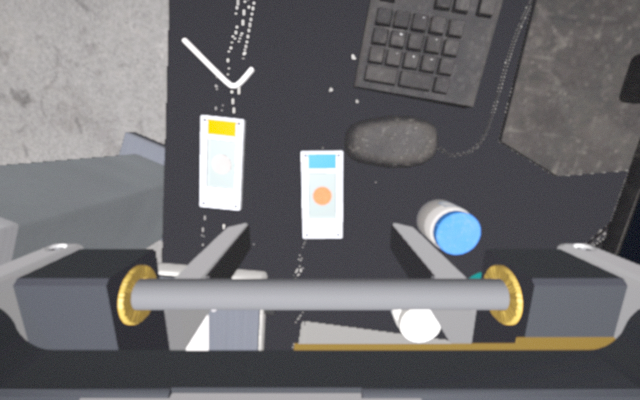

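The wrist view shows the blue-tagged plate at pixel (322,195), aligned between the fingers. The jars and the orange plate are clear of the descent, so I go down.

>>> jog_arm:
  moves:
    - [0,0,-4,0.01,1]
    - [0,0,-4,0,1]
    - [0,0,-4,0,1]
    - [0,0,-3,0,1]
    - [0,0,-1,0,1]
    - [0,0,0,0,1]
    - [0,0,0,0,1]

```text
t: 6.47
ee_pos: [0.522, 0.3719, 0.0391]
eef_rot: [-1.714, -2.633, -0.001]
wrist_force: [-0.5, 1.0, 0.2]
opening: 0.0943
finger_force: 0.0
```

>>> jog_arm:
  moves:
    - [0.1,0.15,-0.5,0,1]
    - [0,0,-0.5,0,1]
    - [0,0,0,0,0.4]
    - [0,0,0,0,0.4]
    - [0,0,0,0,0.4]
    - [0,0,0,0,0.4]
    - [0,0,0,0,0.4]
    - [0,0,0,0,0.4]
    - [0,0,1,0,0.4]
    - [0,0,2,0,0.4]
    - [0,0,3,0,0.4]
    - [0,0,3,0,0.4]
  grip_force: 20

```text
t: 7.47
ee_pos: [0.5226, 0.3722, 0.1194]
eef_rot: [-1.714, -2.632, 0.002]
wrist_force: [0.4, 0.1, 0.5]
opening: 0.0381
finger_force: 0.0
```

Run:
```python
from h import *
s=robot.state(); print(s['t'],s['ee_pos'],s['eef_rot'],s['opening'],s['finger_force'],s['wrist_force'])
from pl import rect
for n in ['scene','side','wrist']:
    c,r,z=rect(n,.523,.373,.07,.14); save(c,n[0]+'3'); print(n,r,z)
```

```text
7.4667 [0.52260744 0.37220197 0.11943042] [-1.71411366e+00 -2.63182740e+00  2.37219071e-03] 0.038092678403927355 0.0 [0.43368716 0.09293191 0.47302455]
scene ((494.5045166015625, 363.22991943359375), (20.09602165222168, 9.515312194824219), 81.83963012695312) 0.12097332616730945
side ((498.5550231933594, 363.2320251464844), (9.43769645690918, 20.790225982666016), 1.3088411092758179) 0.11765164910421234
wrist ((505.71893310546875, 369.6964111328125), (9.361209869384766, 21.083223342895508), 59.67475509643555) 0.1226449386822731
```

Run:
```python
from h import *
from pl import rect
for n in ['scene','wrist']:
    c,r,z=rect(n,.523,.373,.004,.02); save(c,n[0]+'4'); print(n,r,z)
```

```text
scene ((521.684326171875, 374.51934814453125), (52.16522216796875, 110.95748901367188), 24.38368034362793) 0.008746573556374128
wrist ((522.4507446289062, 373.24700927734375), (49.95216751098633, 109.36079406738281), 23.783124923706055) 0.009734411229752587
```

View pics/w4.png

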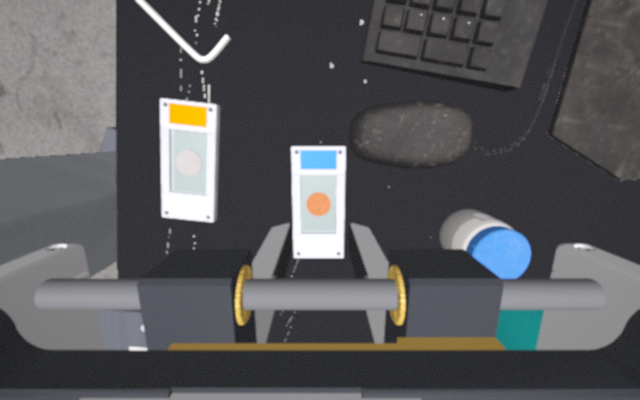

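The plate is still in place at pixel (318,202) and has not moved. The lift began before the fingers had closed on it. I'll retry with a longer close.

>>> jog_arm:
  moves:
    - [0,0,0,0,1]
    - [0,0,0,0,1]
    - [0,0,0,0,1]
    - [0,0,0,0,1]
    - [0,0,0,0,1]
    - [0,0,0,0,1]
    - [0,0,0,0,1]
    - [0,0,-3,0,1]
    - [0,0,-3,0,1]
    - [0,0,-2,0,1]
    - [0,0,-1,0,1]
    - [0,0,0,0,1]

```text
t: 8.72
ee_pos: [0.5224, 0.372, 0.0268]
eef_rot: [-1.714, -2.632, 0.004]
wrist_force: [-0.9, -1.0, 0.1]
opening: 0.0941
finger_force: 0.0
```

>>> jog_arm:
  moves:
    - [0,0,-0.15,0,0.3]
    - [0,0,0,0,0.3]
    - [0,0,0,0,0.3]
    - [0,0,0,0,0.3]
    - [0,0,0,0,0.3]
    - [0,0,0,0,0.3]
    - [0,0,0,0,0.3]
    - [0,0,0,0,0.3]
  grip_force: 20

```text
t: 9.38
ee_pos: [0.5232, 0.3725, 0.0272]
eef_rot: [1.715, 2.632, 0.0]
wrist_force: [-0.2, 0.9, 2.3]
opening: 0.0498
finger_force: 20.0
```

>>> jog_arm:
  moves:
    - [0,0,1,0,0.3]
    - [0,0,3,0,0.3]
    - [-0.6,0,3,0,0.3]
    - [-1,-1.5,1,0,0.3]
    - [-1,-2.5,0,-0.02,0.3]
    - [-1,-3,0,-0.02,0.3]
    - [-1,-3,0,-0.02,0.3]
    - [-1,-3,0,-0.03,0.3]
    - [-1,-3,0,0,0.3]
    - [-1,-3,0,0,0.3]
    - [-0.6,-2,0,0,0.3]
    - [-0.4,-1,0,0,0.3]

```text
t: 10.38
ee_pos: [0.4361, 0.1491, 0.1074]
eef_rot: [1.835, 2.549, -0.004]
wrist_force: [-0.4, -0.8, -2.1]
opening: 0.0497
finger_force: 20.0
```

Run:
```python
from h import *
s=robot.state(); print(s['t'],s['ee_pos'],s['eef_rot'],s['opening'],s['finger_force'],s['wrist_force'])
from pl import rect
for n in ['scene','side','wrist']:
    c,r,z=rect(n,.437,.153,.078,.098); save(c,n[0]+'5'); print(n,r,z)
s=robot.state(); print(s['t'],s['ee_pos'],s['eef_rot'])
```

```text
10.3833 [0.43612326 0.14905738 0.10739071] [ 1.83504933  2.5492348  -0.00418189] 0.04967013635590528 19.99991923570633 [-0.43186639 -0.76016155 -2.0802741 ]
scene ((433.25439453125, 158.57400512695312), (70.52117919921875, 101.95600891113281), 6.816020488739014) 0.08856109078612916
side ((431.33111572265625, 169.11280822753906), (72.79910278320312, 74.33659362792969), 8.743844985961914) 0.08800797083944953
wrist ((432.950927734375, 164.40933227539062), (73.39472198486328, 84.75039672851562), 18.49816131591797) 0.08962260455393187
10.5333 [0.43789896 0.15306004 0.10747479] [1.83227141 2.55139522 0.00263073]
```

View pics/w5.png

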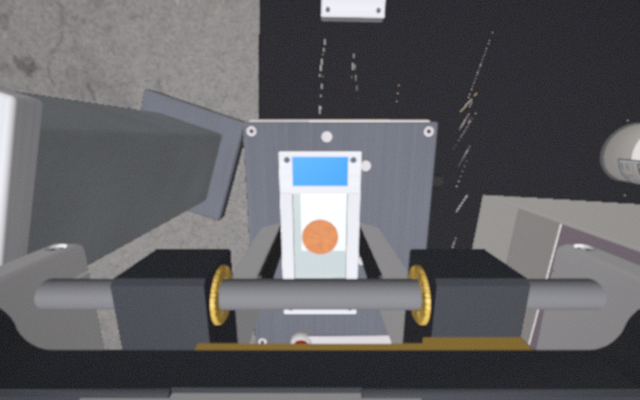

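The wrist view shows the plate held level and square, with its blue end at pixel (320,172). The end pin is at (326,136) and a rear pin at (365,166). I measure the plate against the pins.

```bash
cat > rel.py <<'E'
from h import *
import sys
zt=float(sys.argv[1])
c=robot.camera('wrist'); W=cloud(c); I=c['img'].astype(int)
v,u=np.mgrid[0:400,0:640]
s0=np.array([.4393,.158]); a=.322; R=np.array([[np.cos(a),np.sin(a)],[-np.sin(a),np.cos(a)]])
S=(W[...,:2]-s0)@R.T; z=W[...,2]
m=(abs(z-zt)<.006)&(v<215)&(abs(S[...,0])<.045)&(abs(S[...,1])<.08)&(I.max(2)>100)
k,l,st,_=cv2.connectedComponentsWithStats(m.astype(np.uint8)); i=1+np.argmax(st[1:,4]); m=l==i
p=S[m]; e=[]
for row in range(160,212,3):
    q=S[row][m[row]]
    if len(q)>10: e.append([q[0][0],q[-1][0],q[0][1],q[-1][1]])
e=np.array(e)*1000
print('n',m.sum(),'rows',e[::5].round(1),'end y',np.percentile(p[:,1],[98,99.8])*1000)
ctr=(e[:,0]+e[:,1])/2; cy=(e[:,2]+e[:,3])/2; f=np.polyfit(cy,ctr,1); print('axis x= %.2f at y=0, slope %.4f'%(f[1],f[0]))
g=(I.min(2)>120)&(z>.046)&(z<.056)&(abs(S[...,0])<.06)&(abs(S[...,1])<.08)&~cv2.dilate(m.astype(np.uint8),np.ones((5,5))).astype(bool)
k,l,st,cc=cv2.connectedComponentsWithStats(g.astype(np.uint8))
for j in range(1,k):
    if 8<st[j,4]<200: print('pin',st[j,4],cc[j].round(),(np.nanmean(S[l==j],0)*1000).round(1))
s=robot.state(); print(s['t'],s['ee_pos'],s['wrist_force'])
E
python3 rel.py .09
```

```text
n 5175 rows [[-26.9  21.7  46.9  47. ]
 [-27.4  22.2  37.6  37.9]
 [-26.8  21.7  28.6  28.8]
 [-27.2  22.2  18.9  19.1]] end y [51.70128261 52.2079521 ]
axis x= -2.50 at y=0, slope -0.0034
pin 95 [324. 139.] [ 0.6 59. ]
pin 42 [365. 168.] [31.1 38.1]
pin 32 [359. 262.] [ 29.6 -37.6]
10.5833 [0.43831765 0.15425381 0.10746611] [-0.11595562 -0.68937062 -0.49519166]
```

>>> jog_arm:
  moves:
    - [0,0,-1,0,0.3]
    - [0,0,-1,0,0.3]
    - [0,0,-1,0,0.3]
    - [0,0,-0.3,0,0.3]
    - [0,0,-0.2,0,0.3]
    - [0,0,0,0,0.3]
    - [0,0,0,0,0.3]

```text
t: 11.17
ee_pos: [0.4376, 0.1534, 0.0722]
eef_rot: [1.83, 2.553, 0.001]
wrist_force: [0.2, -0.0, -0.9]
opening: 0.0501
finger_force: 20.0
```

>>> jog_arm:
  moves:
    - [0,0,-0.1,0,0.3]
    - [0.14,0.05,0,0,0.3]
    - [0.14,0.05,0,0,0.3]
    - [0,0,0,0,0.3]

```text
t: 11.5
ee_pos: [0.4407, 0.1538, 0.0712]
eef_rot: [1.832, 2.552, 0.002]
wrist_force: [0.9, -0.3, -1.4]
opening: 0.0496
finger_force: 20.0
```

>>> jog_arm:
  moves:
    - [0.1,0.03,0,0,0.3]
    - [0,0,0,0,0.3]
    - [0,0,0,0,0.3]

```text
t: 11.75
ee_pos: [0.4408, 0.1537, 0.0711]
eef_rot: [-1.832, -2.552, 0.0]
wrist_force: [-0.8, 0.2, 3.4]
opening: 0.0498
finger_force: 20.0
```

>>> jog_arm:
  moves:
    - [0.1,0.03,0,0,0.3]
    - [0,0,0,0,0.3]
    - [0,0,0,0,0.3]

```text
t: 12.0
ee_pos: [0.441, 0.1538, 0.0712]
eef_rot: [-1.831, -2.552, 0.003]
wrist_force: [-3.2, -1.6, 7.0]
opening: 0.0497
finger_force: 20.0
```

>>> jog_arm:
  moves:
    - [-0.05,0.14,0.03,0,0.3]
    - [-0.05,0.14,0,0,0.3]
    - [0,0,0,0,0.3]

```text
t: 12.25
ee_pos: [0.4404, 0.1559, 0.0712]
eef_rot: [-1.833, -2.552, 0.004]
wrist_force: [-2.6, -3.5, 3.7]
opening: 0.0496
finger_force: 20.0
```

>>> jog_arm:
  moves:
    - [-0.03,0.1,0,0,0.3]
    - [0,0,0,0,0.3]
    - [0,0,0,0,0.3]

```text
t: 12.5
ee_pos: [0.4402, 0.1567, 0.0712]
eef_rot: [1.833, 2.551, -0.004]
wrist_force: [-1.5, -4.7, 4.0]
opening: 0.05
finger_force: 20.0
```

```bash
python3 rel.py .054
```

```text
n 5430 rows [[-23.7  25.2  49.5  49.6]
 [-23.8  32.8  40.6  40.1]
 [-23.5  25.1  31.3  31.3]
 [-23.8  25.4  21.8  21.8]] end y [56.8595342  61.90764509]
axis x= 0.22 at y=0, slope 0.0422
12.55 [0.44018895 0.15668973 0.0712084 ] [-2.82448468 -4.59962545  4.36373794]
```

>>> jog_arm:
  moves:
    - [0.05,0.11,0,0,0.3]
    - [0.1,0.03,0,0,0.3]
    - [0,0,0,0,0.3]
    - [0,0,0,0,0.3]

```text
t: 12.88
ee_pos: [0.4402, 0.1569, 0.0712]
eef_rot: [-1.833, -2.551, 0.009]
wrist_force: [-5.2, -6.3, 8.9]
opening: 0.0497
finger_force: 20.0
```

>>> jog_arm:
  moves:
    - [0,0,0,0,0.75]
    - [0,0,0,0,0.75]
    - [0,0,0,0,0.75]
    - [0,0,0,0,0.75]
    - [0,0,1,0,0.75]
    - [0,0,3,0,0.75]
    - [0,0,3,0,0.75]
    - [0,0,3,0,0.75]
    - [0,0,2,0,0.75]

```text
t: 13.63
ee_pos: [0.4434, 0.1605, 0.1938]
eef_rot: [1.83, 2.552, 0.006]
wrist_force: [1.0, 0.1, -0.9]
opening: 0.0702
finger_force: 0.0
```

```bash
python3 rel.py .054; python3 knob.py
python3 - <<'E'
from h import *
c=robot.camera('wrist'); save(c,'w6')
E
```

```text
n 3263 rows [[-24.1  25.6  42.4  42.6]
 [-24.4  24.8  26.7  27.1]
 [-23.4  25.2  11.2  11. ]
 [-23.7  25.4  -5.2  -5.2]] end y [54.70602974 60.67935331]
axis x= 0.64 at y=0, slope 0.0251
13.6833 [0.44514961 0.16134013 0.1964133 ] [2.21926944 1.28538694 1.78400261]
scene 60 [0.45031613 0.05401814 0.08691389] q 0.03189553136431386
wrist 40 [0.45544756 0.04772703 0.08992774] q -0.05688109965602315
13.7833 [0.4436509  0.16010856 0.19260267] [1.83025445 2.55042084 0.00630841] 0.07049979019061209 [-0.10837072  0.45575218 -0.4142381   2.03810309  0.2803332   0.69648418
 -0.37503938]
```

View pics/w6.png

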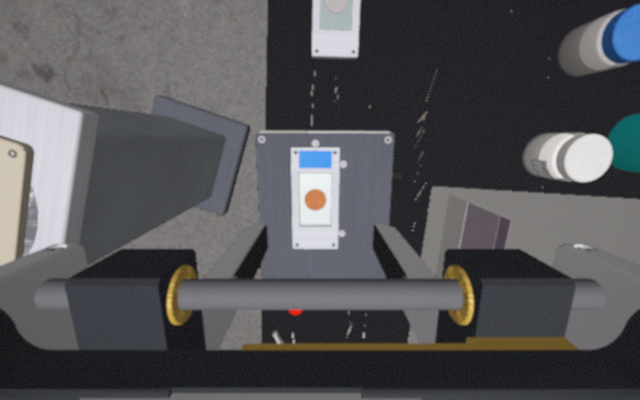

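The plate is seated, at pixel (315,198), against all three pins, and the clip is still clear. I go back over the knob for the swing-in.

>>> jog_arm:
  moves:
    - [-2,0,0,0.1,0.45]
    - [-2,0,0,0.12,0.45]
    - [0,-1,0,0.12,0.45]
    - [0,-1,0,0.12,0.45]
    - [0,-1,0,0.12,0.45]
    - [0,-1,0,0.12,0.45]
    - [0,-1,0,0.12,0.45]
    - [0,-1,0,0.12,0.45]
    - [0,-1,0,0.12,0.45]
    - [0,-1,0,0.12,0.45]
    - [2.4,-1,0,0.12,0.45]
    - [2.4,-1,0,0.08,0.45]

```text
t: 14.83
ee_pos: [0.4492, 0.0587, 0.1899]
eef_rot: [0.223, -3.13, -0.0]
wrist_force: [0.5, 0.5, 0.8]
opening: 0.0425
finger_force: 0.0
```

>>> jog_arm:
  moves:
    - [0,0,0,0,0.45]
    - [0,0,0,0,0.45]

```text
t: 15.0
ee_pos: [0.4501, 0.0591, 0.1897]
eef_rot: [0.208, -3.132, -0.003]
wrist_force: [-1.5, 0.4, -0.3]
opening: 0.0419
finger_force: 0.0
```

```bash
python3 knob.py
```

```text
scene 60 [0.45040946 0.05391383 0.08629185] q 0.030444341814238874
wrist 48 [0.44851985 0.05119144 0.08535485] q 0.007476989494741997
15.1 [0.44876568 0.0597138  0.19019105] [ 2.12050634e-01 -3.13155077e+00 -9.97672195e-04] 0.0422855077214218 [ 0.37294713  0.51965133 -0.80883997  2.07418093  0.53987788  0.77021098
  0.93364274]
```

>>> jog_arm:
  moves:
    - [0,0,-3,0,0.45]
    - [0,0,-3,0,0.45]
    - [0,0,-2,0,0.45]
    - [0,0,-1.3,0,0.45]
    - [0,0,0,0,0.45]
    - [-0.05,0.77,0,0,0.45]
    - [-0.05,0.77,0,0,0.45]
    - [-0.05,0.77,0,0,0.45]
    - [0.08,0.57,0,-0.07,0.45]
    - [0.08,0.57,0,-0.07,0.45]
    - [0.08,0.57,0,-0.06,0.45]
    - [0,0,0,0,0.45]

```text
t: 16.1
ee_pos: [0.4519, 0.1021, 0.0994]
eef_rot: [0.101, 3.137, 0.003]
wrist_force: [0.3, -0.0, -0.0]
opening: 0.0427
finger_force: 0.0
```

>>> jog_arm:
  moves:
    - [0.19,0.54,0,-0.07,0.45]
    - [0.19,0.54,0,-0.07,0.45]
    - [0.19,0.54,0,-0.06,0.45]
    - [0.25,0.4,0,-0.05,0.45]
    - [0.25,0.4,0,-0.05,0.45]
    - [0.25,0.4,0,-0.05,0.45]
    - [0.25,0.4,0,-0.05,0.45]
    - [0,0,0,0,0.45]
    - [0,0,0,0,0.45]

```text
t: 16.85
ee_pos: [0.4672, 0.1326, 0.0989]
eef_rot: [0.718, 3.057, 0.002]
wrist_force: [1.1, -0.2, -0.9]
opening: 0.0421
finger_force: 0.0
```

```bash
python3 knob.py; python3 -c "
from h import *
print(robot.state()['wrist_force'])"
```

```text
scene 57 [0.45704473 0.12273262 0.08823717] q 0.8387741096338952
wrist 548 [0.45833018 0.12162793 0.09158988] q 0.8350282464792116
16.95 [0.46695389 0.13244739 0.09860996] [7.19702652e-01 3.05749529e+00 2.07504875e-03] 0.04234768517357744 [-0.01205108  0.64933499 -0.47458961  2.07925472  0.5668983   0.53889172
  0.20826026]
[ 0.22432734 -0.63935282 -0.49121028]
```

The clip is at about 0.83 rad. I centre the fork on the knob and lift away.

>>> jog_arm:
  moves:
    - [-0.3,-0.5,0,0,0.45]
    - [-0.4,-0.7,0,0,0.45]
    - [0,0,0,0,0.45]
    - [0,0,1,0,0.45]
    - [0,0,3,0,0.45]
    - [0,0,3,0,0.45]
    - [-1,0,3,0,0.45]
    - [-2,0,1,0,0.45]
    - [0,0,0,0,0.45]
    - [0,0,0,0,0.45]

```text
t: 17.78
ee_pos: [0.43, 0.1196, 0.2093]
eef_rot: [0.722, 3.055, 0.001]
wrist_force: [0.3, -0.1, 0.6]
opening: 0.042
finger_force: 0.0
```

```bash
python3 knob.py
python3 - <<'E'
from h import *
c=robot.camera('scene'); cv2.imwrite('pics/s7.png',cv2.resize(cv2.cvtColor(c['img'],cv2.COLOR_RGB2BGR)[180:320,270:420],None,fx=4,fy=4,interpolation=cv2.INTER_CUBIC))
from pl import rect
for n in ['scene','side']:
    c,r,z=rect(n,.4393,.158,.0495,.058); print(n,r,z)
E
```

```text
scene 61 [0.45617678 0.12254673 0.08686272] q 0.832153004514555
wrist 162 [0.45810986 0.12102812 0.09165281] q 0.8277576251158656
17.8833 [0.43033723 0.11946936 0.20803084] [7.24134201e-01 3.05691570e+00 4.10742257e-05] 0.04236765046476194 [ 0.13441939  0.43614506 -0.64285684  2.07349102  0.38155201  0.74803929
  0.35759955]
scene ((440.9211730957031, 162.71005249023438), (58.1331672668457, 117.23970031738281), 19.829303741455078) 0.05270626227922383
side ((439.89556884765625, 161.05845642089844), (56.519378662109375, 117.14884185791016), 18.37997055053711) 0.05254968497665464
```

View pics/s7.png

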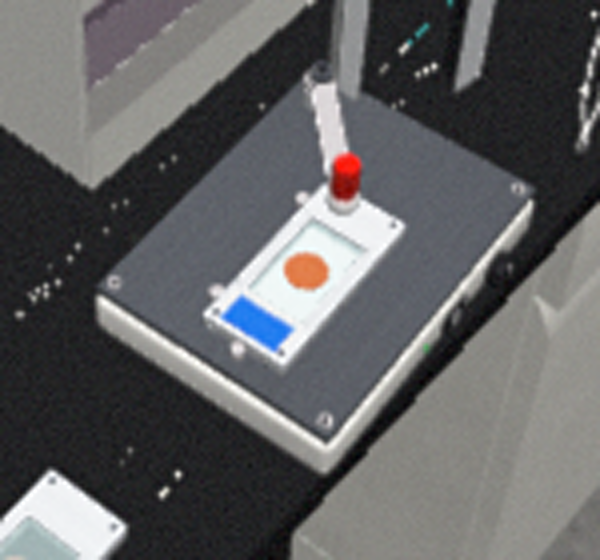

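The picture shows the plate flat against the three pins at (300,197), (217,292) and (238,348). The white foot is on the end rim at (343,203), off the glass, and the gripper is clear, so I hand the job in.

```bash
python3 -c "
from cell import robot
print(robot.sign_off())"
```

```text
the job is handed in; nothing more can be done
None
```

The blue-tagged plate is seated against the three pins with the clip foot on its end rim at about 0.83 rad, and I handed the job in at about 18 s; sign-off returned no verdict.

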